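# Prove the cabinet's spring catch and button the door if it is too weak

### The job

The small cabinet is standing ajar: push its door shut until the roller catch clicks, without ramming it, then tug on the handle to prove the catch - to keep the baby out it must hold against a 12 newton pull at the handle, and never pull with more than 15. If it holds, leave the door shut with the wooden turn button upright as it is; if it lets go, push the door shut until it clicks again and turn the button level across the door's edge. Finish with your hand clear and the basket, cup and toy keys undisturbed.

Things in the scene. Friction and masses are not known exactly. Their poses are not given: they have to be found in the camera images.
- cabinet: Fixed cream-painted cabinet, 180 deep (x) x 300 wide (y) x 260 mm high. Origin: centre of its underside, on the shelf. Its front face is the plane x = -90 mm in its frame and looks to -x, towards the robot. One inset door flush with the face when shut, 233 wide, 220 high, 16 thick, top edge 20 mm below the cabinet's top, hinged upright at its left (+y) edge.
- swing (a joint): Opening angle of the door, rad: 0 shut on its pads; grows as the free right (-y) edge swings out; starts 0.3 to 0.65. From 0.1 to 0.04 the strike rides over the sprung roller (3 to 12 N at the handle), then the door drops in with a click, about 1 mm of play at the handle. Pulled out, it gives 2 mm or so, then lets go suddenly at 4 to 24 N at the handle (hidden), free within 12 mm of travel.
- handle (a point): Centre of the door's steel bar handle: level round bar 11 mm thick, 81 mm long, parallel to the door, its axis 35 mm in front of the door's face (29 mm free behind it), 165 mm from the hinge line, 38 mm below the cabinet's top, on two 8 mm posts 30 mm either side of the centre. Can be pinched from above, one finger behind the bar and one in front. Moves with the door.
- hinge (a point): Point on the upright hinge line, at the height of the handle: on the plane of the front face, 130 mm left (+y) of the cabinet's middle.
- button (a joint): Angle of the wooden turn button, rad: 0 upright (clear of the door), pi/2 level, lying across the door's right edge with its end 19 mm over the door; it stops there. Grows as its upper end swings left (+y) towards the door. Starts between -0.25 and 0.2. Stays where it is left; turning it takes 1 to 2 N at its end.
- pivot (a point): Centre of the turn button: a wooden bar 84 mm long, 18 wide, 14 thick, pivoted at its middle on a level axis square to the front face; it stands 2 to 16 mm proud of the face, on the stile right of the door. This point lies 9 mm in front of the front face, 129 mm right (-y) of the cabinet's middle, 195 mm above the shelf.
- roller: Spring-loaded white roller of the catch, 10 mm diameter, 26 mm long, hidden under the cabinet's top board near the door's right edge; its spring presses it down. Origin on its axis.
- catch: Housing of the roller catch, on a springy steel bracket under the top board (gives up to 3 mm under load); the spring holds the roller down on its lip. Origin where the roller's axis rests.
- door: The door (cream, plain) with its handle and, at the top of its back 205 mm from the hinge line, the steel strike that rides under the catch's roller: easy slope on the inner side, steep face towards the door. Origin: foot of the hinge line at shelf height; the door's panel runs to -y and its face looks to -x in its frame.
- pads: Two rubber pads, 10 x 12 mm, behind the door's right edge, against which the door shuts; forces over 20 N on them count as ramming.
- basket: Blue plastic basket, 200 x 260 x 85 mm, with a green teething ring and a beech rattle in it; stands to the left of the cabinet. Origin: centre of its underside.
- cup: Stainless steel cup, 74 mm across, 85 mm high, standing upright to the right. Origin: centre of its underside.
- keys: Yellow plastic toy key set, lying flat, 75 mm long, 8 mm thick, on the shelf to the right. Origin: centre of its round hub's underside.

How it is judged:
By the outcome, as a careful person would: the job done as asked, in the order asked, and still so for the second after the job is handed in, with the robot touching nothing.
It also fails if it takes over 64 s, if anything falls off the work surface, if the arm or the gripper's body presses on something with over 40 N, if the wrist force passes 120 N, or if a joint passes its speed limit or range.

### The arm

A 6-joint arm with a two-finger parallel gripper is mounted at the origin on the work surface. World frame = base frame: x ahead of the robot, y to its left, z up, the work surface at z = 0. Lengths are in m, angles in degrees, forces in N, time in s.
With the tool pointing down it reaches from about 0.2 to 0.875 m from the base axis. Payload 3.4 kg.
Tool frame: the origin (TCP) lies on the centre line of the jaws, within the pads' length; the fingertips stand 8 mm ahead of it and the grasp point (between the pads) lies 11 mm behind it; z points along the fingers, y is the line along which they close (so a half turn about z gives the same grasp; the last joint's range is limited). The gripper opens to 94 mm and grips with 3 to 60 N. Pads are 16 mm wide; open, the fingers measure 119 mm over their backs; the gripper's body (75 mm by 177 mm) begins 78 mm behind the grasp point.
Start: joints at [-75.516, 15.808, 86.224, -0, 77.962, -6.933], TCP at [0.21, -0.535, 0.176] pointing down, gripper open.
Joint ranges: [-165.64, 165.64], [-43.16, 119.46], [12.63, 154.43], [-67.54, 247.53], [6.08, 155.33], [-154.97, 154.97]. Speed limits (degrees/s): [147.25, 147.25, 180, 180, 180, 180].

### API

Orientations are given as a 3x3 rotation matrix whose columns are the frame's x, y, z axes.
In Python, from workcell import sense, imaging, arm gives the robot as it stands.
- The arm moves only by the shell command python3 -m inch 'ROWS' [OPENING] [FORCE]. ROWS is text: rows parted by semicolons, each of 6 numbers parted by spaces: the shift along the tool's x, y, z each as a share of 50 cm, from -1 to 1, then the turn, a rotation vector about the tool's x, y, z each as a share of pi rad, from -1 to 1. In form: x y z rx ry rz; .... A call has 1 to 10 rows; each row is the pose to reach, as a shift and turn from the pose commanded when the call began, along the tool's axes at that moment, turning the shorter way round; what a row does not reach only later rows make up. A row lasts 1/12 s, in which the tool goes at most 41.7 mm and 7.16 degrees, less where a joint would pass 70% of its speed; a pose out of reach is approached as far as the arm can. A call with a number of a shift or a turn outside -1 to 1 is refused whole. A call with a gripper value outside its range is refused whole. OPENING is the opening, from 0 (shut) to 1 (fully open), set as the call begins (- or left out, the last holds). The fingers move at their own pace and stop on an object; FORCE is the grip in N (left out, the last holds). Time passes only in rows, so rows that repeat a pose let the fingers close. It gives the time, the measured TCP pose, the force, the opening and the grip force at its end, in the units of the state.
- sense(): the state, without advancing time (a new reading comes with each control period).
- imaging.read_camera(name): name is "side" or "top" or "wrist"; returns (picture, depth): 384x512x3 uint8, blue, green, red; 384x512 float32, m along the optical axis (not along the pixel's ray), 0 where there is no reading.
- imaging.camera_info(name): a dict with "camera_matrix" (3x3 intrinsics, pixels), "R" (3x3) and "t" (3): a world point X has camera coordinates R X + t. Camera axes: x right, y down, z forward; pixel columns grow to the right and rows downward; lengths in m; the calibration is good to about 2 mm. A picture is of the moment at which its call begins: read the wrist's pose just before it. camera_info takes no time and is no camera call; for the wrist camera it gives the pose at the moment of the call.
- arm.sign_off(): hands the job in; it is judged then, once.
Trained networks look in the newest picture that a camera, given by its name, has taken for a name from the list of things; names that differ only in an ending like _2 or _b are one class to them, and where a whole thing is asked for, a point or a joint stands for the part that bears it (a point fixed in the world has none). Each returns a list of dicts, best first, with "confidence" (0 to 1); they miss things now and then, are a little off and sometimes report something else, mostly with a low value. They report only what shows in the picture. A call takes as long as a camera call.
- imaging.regions_of(camera, label): "pixels" (384x512 bool, what is visible of it) and "uv" ([column, row] in pixels, amid what is visible of it).
The state is a dict: "time": time; "joints": joint angles; "joint_vel": joint speeds; "joint_efforts": joint torques, N m; "tcp_pos": TCP position; "eef_rot": TCP orientation; "force": force on the tool from outside, world axes, zero at the start; "moment": the same for the moment, N m; "gripper_width": finger opening in m; "grasp_force": force on a finger pad.
Only numpy, scipy, OpenCV 4.12 (cv2) and the standard library are available. Lean on these libraries where they do the work, as an engineer would, in place of code of your own. Each camera call takes 0.05 s, during which the arm holds its last target. There are 200 camera calls.

## Working session

There is one attempt and no reset: what is moved stays moved. The work goes in short steps, Python scripts to look and compute and a shell command to move; the robot and the scene stay as the last step left them, time stands still between calls to the robot, and variables do not carry over. Pictures are saved under pics/ and viewed, at most 10 in all, crops included, and the job is handed in when it is done.

```bash
ls; mkdir -p pics; cat > h.py <<'E'
import numpy as np, cv2
from workcell import sense, imaging, arm
def pts(cam, mask, d):
    c=imaging.camera_info(cam);K=np.array(c["camera_matrix"]);R=np.array(c["R"]);t=np.array(c["t"])
    v,u=np.nonzero(mask&(d>0));z=d[v,u]
    P=np.stack([(u-K[0,2])/K[0,0]*z,(v-K[1,2])/K[1,1]*z,z],1)
    return (P-t)@R
E
python3 - <<'E'
from h import *
s=sense();print(s["time"],s["tcp_pos"],np.round(s["eef_rot"],3).tolist(),s["gripper_width"])
ims=[]
for c in ["side","top"]:
    p,d=imaging.read_camera(c);ims.append(p)
    for l in ["cabinet","door","handle","button","cup","keys","basket"]:
        for r in imaging.regions_of(c,l)[:1]:
            q=pts(c,r["pixels"],d)
            print(c,l,round(r["confidence"],2),np.round(r["uv"]),r["pixels"].sum(), np.round(np.percentile(q,[2,50,98],axis=0),3).tolist() if len(q) else "")
cv2.imwrite("pics/a.png",cv2.resize(np.hstack(ims),(800,300)))
cv2.imwrite("pics/b.png",ims[0])
E
```

```text
pics
0.0 [ 0.20978992 -0.53471747  0.17510243] [[0.931, 0.365, -0.0], [0.365, -0.931, 0.002], [0.0, -0.002, -1.0]] 0.09411136425694365
side cabinet 0.73 [218. 184.] 13870 [[0.469, -0.178, 0.015], [0.63, 0.043, 0.192], [0.779, 0.113, 0.261]]
side door 0.87 [254. 194.] 4523 [[0.462, -0.082, 0.025], [0.538, 0.009, 0.143], [0.604, 0.09, 0.239]]
side handle 0.85 [254. 195.] 4460 [[0.463, -0.081, 0.027], [0.538, 0.01, 0.143], [0.604, 0.09, 0.239]]
side button 0.43 [263. 146.] 143 [[0.556, -0.166, 0.158], [0.563, -0.153, 0.196], [0.572, -0.144, 0.235]]
side keys 0.62 [302. 172.] 182 [[0.424, -0.376, -0.003], [0.462, -0.333, 0.006], [0.492, -0.31, 0.01]]
side basket 0.9 [213. 336.] 7920 [[0.403, 0.337, -0.0], [0.532, 0.398, 0.009], [0.61, 0.542, 0.09]]
top cabinet 0.79 [281. 136.] 11717 [[0.476, -0.188, 0.014], [0.654, -0.042, 0.259], [0.77, 0.099, 0.263]]
top handle 0.68 [270. 196.] 1390 [[0.46, -0.099, -0.001], [0.516, -0.012, 0.226], [0.602, 0.082, 0.243]]
top button 0.46 [327. 178.] 107 [[0.555, -0.18, 0.015], [0.564, -0.157, 0.211], [0.574, -0.147, 0.238]]
top cup 0.75 [394. 167.] 611 [[0.584, -0.402, 0.0], [0.619, -0.383, 0.043], [0.648, -0.334, 0.086]]
top keys 0.68 [374. 218.] 470 [[0.422, -0.384, -0.001], [0.468, -0.335, 0.007], [0.508, -0.307, 0.012]]
top basket 0.6 [ 95. 198.] 6857 [[0.405, 0.335, -0.0], [0.505, 0.49, 0.006], [0.609, 0.599, 0.091]]
```

View pics/a.png

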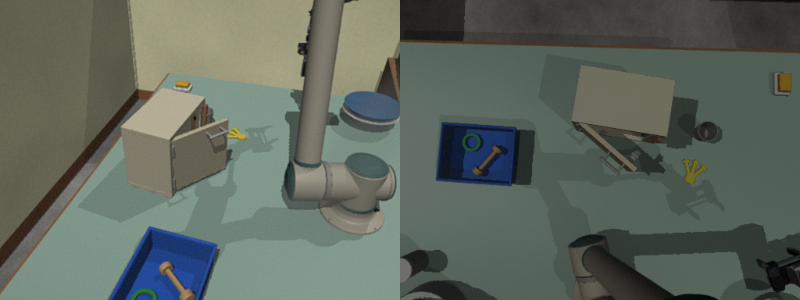

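The cabinet sits mid-scene, slightly yawed, with its door open to about (620,165) in the top half. The basket is left at (478,153), the cup right at (707,130) and the keys at (693,170). Next I fit the cabinet and door poses from depth.

```bash
cat > fit.py <<'E'
from h import *
def fit():
    p,d=imaging.read_camera("top")
    q=pts("top",d>0,d).reshape(-1,3)
    m=(q[:,2]>.252)&(q[:,2]<.27)&(q[:,0]>.4)&(q[:,0]<.9)&(abs(q[:,1])<.3)
    t=q[m]; (c,wh,a)=cv2.minAreaRect((t[:,:2]*1000).astype(np.float32))
    return q,t,np.array(c)/1000,wh,a,t[:,2].mean()
E
python3 - <<'E'
from fit import *
q,t,c,wh,a,z=fit();print(c,wh,a,z)
B=cv2.boxPoints(((c*1000),wh,a));print(B)
# yaw: angle of the long side's normal
yaw=a if wh[0]<wh[1] else a-90
yaw=(yaw+45)%90-45
y=np.radians(yaw);R=np.array([[np.cos(y),-np.sin(y)],[np.sin(y),np.cos(y)]])
print("yaw",yaw)
for cam in ["top","side"]:
    p,d=imaging.read_camera(cam);Q=pts(cam,d>0,d)
    L=(Q[:,:2]-c)@R; L=np.c_[L,Q[:,2]]
    m=(L[:,0]<-.1)&(L[:,0]>-.3)&(abs(L[:,1])<.14)&(L[:,2]>.02)&(L[:,2]<.25)
    D=L[m]
    # door top edge / face: angle about hinge
    r=np.hypot(D[:,0]+.09,D[:,1]-.13);ang=np.arctan2(-(D[:,0]+.09),.13-D[:,1])
    print(cam,len(D),"r",np.percentile(r,[50,95,99.5]))
    rel=D[(r>.1)]; 
    h,e=np.histogram(ang[r>.1],bins=40);print([(round(x,3),int(n)) for x,n in zip(e,h) if n>0])
    # line fit on mid-height door points
    k=(D[:,2]<.19)&(D[:,2]>.05)&(r>.08)&(r<.24)
    if k.sum()>50:
        f=cv2.fitLine(D[k][:,:2].astype(np.float32),cv2.DIST_HUBER,0,.001,.001).ravel();print("line",f,k.sum(),"angle",np.arctan(f[0]/f[1]))
    bt=(L[:,0]<-.094)&(L[:,0]>-.115)&(L[:,1]<-.08)&(L[:,1]>-.18)&(L[:,2]>.14)&(L[:,2]<.245)
    b=L[bt]; print("button",len(b), b.mean(0) if len(b) else"")
E
```

```text
[ 0.68010693 -0.04592621] (300.16070556640625, 180.7982177734375) 82.33332824707031 0.25945756501493633
[[ 570.4938   -182.60487 ]
 [ 749.6758   -206.72511 ]
 [ 789.7201     90.75246 ]
 [ 610.5381    114.872696]]
yaw -7.6666717529296875
top 1324 r [0.15789951 0.23158234 0.26515885]
[(np.float64(0.039), 34), (np.float64(0.059), 23), (np.float64(0.221), 1), (np.float64(0.242), 6), (np.float64(0.262), 15), (np.float64(0.282), 12), (np.float64(0.303), 16), (np.float64(0.323), 19), (np.float64(0.343), 19), (np.float64(0.363), 15), (np.float64(0.384), 15), (np.float64(0.404), 17), (np.float64(0.424), 23), (np.float64(0.445), 38), (np.float64(0.465), 51), (np.float64(0.485), 74), (np.float64(0.505), 74), (np.float64(0.526), 76), (np.float64(0.546), 259), (np.float64(0.566), 7), (np.float64(0.587), 10), (np.float64(0.607), 8), (np.float64(0.627), 9), (np.float64(0.647), 8), (np.float64(0.668), 7), (np.float64(0.688), 13), (np.float64(0.708), 18), (np.float64(0.729), 31), (np.float64(0.749), 35), (np.float64(0.769), 27), (np.float64(0.789), 18), (np.float64(0.81), 14), (np.float64(0.83), 6)]

[... 196 characters left out ...]
np.float64(0.06), 43), (np.float64(0.409), 3), (np.float64(0.43), 6), (np.float64(0.45), 11), (np.float64(0.471), 27), (np.float64(0.492), 33), (np.float64(0.512), 106), (np.float64(0.533), 848), (np.float64(0.553), 1151), (np.float64(0.574), 135), (np.float64(0.594), 6), (np.float64(0.615), 6), (np.float64(0.635), 8), (np.float64(0.656), 7), (np.float64(0.676), 4), (np.float64(0.697), 6), (np.float64(0.717), 9), (np.float64(0.738), 13), (np.float64(0.758), 26), (np.float64(0.779), 23), (np.float64(0.8), 19), (np.float64(0.82), 10), (np.float64(0.841), 11)]
line [ 5.2867532e-01  8.4882414e-01 -1.7108923e-01 -5.5945700e-04] 1652 angle 0.5570392
button 153 [-0.10194343 -0.12382392  0.19753283]
```

```bash
cat > geo.py <<'E'
from h import *
c=np.array([.6801,-.0459]);YAW=np.radians(-7.67)
Rc=np.array([[np.cos(YAW),-np.sin(YAW)],[np.sin(YAW),np.cos(YAW)]])
w=lambda p:c+Rc@np.array(p)
def handle(th,off=0):  # handle xy and tool-y yaw (deg) at swing th; off = extra outward
    p=np.array([-.09,.13])+.165*np.array([-np.sin(th),-np.cos(th)])+(.035+off)*np.array([-np.cos(th),np.sin(th)])
    return w(p),np.degrees(YAW-th)
def rel(pos,yaw):
    s=sense();R=np.array(s["eef_rot"]);d=R.T@(np.array(pos)-s["tcp_pos"])/.5
    cy=np.degrees(np.arctan2(R[1,1],R[0,1]))
    print("rel",np.round(d,4),"rz",round(-((yaw-cy+180)%360-180)/180,4),"dist",np.linalg.norm(d)*500)
def st():
    s=sense();f=np.array(s["force"]);L=Rc.T@f[:2]
    print("t",s["time"],"tcp",np.round(s["tcp_pos"],4),"cab",np.round(Rc.T@(np.array(s["tcp_pos"])[:2]-c),4),"Fcab",np.round(L,2),"Fz",round(f[2],2),"w",round(s["gripper_width"],4),np.round(s["joints"],1))
E
python3 - <<'E'
from geo import *
h,y=handle(.557);print(h,y);rel([*h,.275],y);st()
E
```

```text
[ 0.47614277 -0.00991335] -39.583749188786854
rel [ 0.8793 -0.7838 -0.1981] rz -0.1611 dist 597.2597856438108
t 0.95 tcp [ 0.21   -0.5353  0.176 ] cab [-0.4006 -0.5478] Fcab [-0.16 -0.41] Fz 0.31 w 0.0937 [-75.5  15.8  86.2  -0.   78.   -6.9]
```

```bash
R="0.88 -0.784 -0.2 0 0 -0.161"; python3 -m inch '0.1 -0.1 -0.2 0 0 0; 0.1 -0.1 -0.2 0 0 0; 0.88 -0.784 -0.2 0 0 -0.161; 0.88 -0.784 -0.2 0 0 -0.161; 0.88 -0.784 -0.2 0 0 -0.161; 0.88 -0.784 -0.2 0 0 -0.161; 0.88 -0.784 -0.2 0 0 -0.161; 0.88 -0.784 -0.2 0 0 -0.161; 0.88 -0.784 -0.2 0 0 -0.161; 0.88 -0.784 -0.2 0 0 -0.161' 0.38 60; python3 -c "
from geo import *
h,y=handle(.557);rel([*h,.275],y);st()"
```

```text
time: 1.78
tcp_pos: [0.3816, -0.1933, 0.2641]
eef_rot: [[0.638, 0.77, 0.001], [0.77, -0.638, -0.001], [0.0, 0.001, -1.0]]
force: [1.0, -0.4, -0.8]
gripper_width: 0.0363
grasp_force: 0.0
rel [ 0.4031 -0.0884 -0.0219] rz -0.0003 dist 206.63758434263644
t 1.7833 tcp [ 0.3816 -0.1933  0.2641] cab [-0.2761 -0.186 ] Fcab [ 1.08 -0.27] Fz -0.78 w 0.0363 [-36.2   0.4  92.6   0.   86.9   3.4]
```

```bash
python3 -m inch '0.4 -0.088 -0.022 0 0 0; 0.4 -0.088 -0.022 0 0 0; 0.4 -0.088 -0.022 0 0 0; 0.4 -0.088 -0.022 0 0 0; 0.4 -0.088 -0.022 0 0 0; 0.4 -0.088 -0.022 0 0 0; 0.4 -0.088 -0.022 0 0 0' | head -2; python3 - <<'E'
from geo import *
h,y=handle(.557);rel([*h,.275],y);st()
s=sense();p,d=imaging.read_camera("wrist");cv2.imwrite("pics/w1.png",p)
Q=pts("wrist",d>0,d)
L=np.c_[(Q[:,:2]-c)@Rc,Q[:,2]]
m=(L[:,2]>.218)&(L[:,2]<.232)&(abs(L[:,0]+.2069)<.06)&(abs(L[:,1]-.0084)<.06)
D=L[m];x=D[:,0]+.09;yy=D[:,1]-.13;th=.557
al=-x*np.sin(th)-yy*np.cos(th);nn=-x*np.cos(th)+yy*np.sin(th)
k=(nn>.02)&(nn<.05);print(k.sum(),"along",np.percentile(al[k],[1,50,99]),"n",np.percentile(nn[k],[2,50,98]))
E
```

```text
time: 2.37
tcp_pos: [0.4752, -0.0115, 0.2745]
rel [ 0.0037 -0.0005 -0.001 ] rz 0.0013 dist 1.915660609121649
t 2.3667 tcp [ 0.4752 -0.0115  0.2745] cab [-0.2077  0.0068] Fcab [0.47 0.47] Fz -0.07 w 0.0356 [-9.8  4.6 86.7 -0.  88.7 29.6]
1537 along [0.1251586  0.16070844 0.20151734] n [0.02100983 0.03256892 0.03873301]
```

View pics/w1.png

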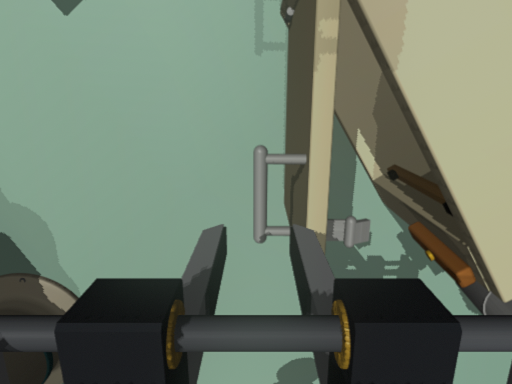

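The handle bar (col 260, rows 150–240) lies centred between the fingers (tips at cols 222 and 297). The strike is at (350,230) and the button at (440,255). Descending.

```bash
python3 -m inch '0.003 0 0.04 0 0 0; 0.003 0 0.08 0 0 0; 0.003 0 0.11 0 0 0; 0.003 0 0.126 0 0 0; 0.003 0 0.126 0 0 0; 0.003 0 0.126 0 0 0'; python3 -m inch '0 0 0 0 0 0; 0 0 0 0 0 0; 0 0 0 0 0 0; 0 0 0 0 0 0' 0.19 60 ; python3 - <<'E'
from geo import *
st()
h,y=handle(.557);rel([*h,.211],y)
E
```

```text
time: 2.92
tcp_pos: [0.4755, -0.0131, 0.2119]
eef_rot: [[0.639, 0.769, -0.0], [0.769, -0.639, -0.0], [-0.0, 0.0, -1.0]]
force: [-0.3, -0.4, 0.2]
gripper_width: 0.0357
grasp_force: 0.0
time: 3.25
tcp_pos: [0.4762, -0.012, 0.2123]
eef_rot: [[0.637, 0.77, 0.001], [0.77, -0.637, -0.0], [0.001, 0.001, -1.0]]
force: [0.1, -0.1, 0.8]
gripper_width: 0.0185
grasp_force: 0.0
t 3.25 tcp [ 0.4762 -0.012   0.2123] cab [-0.2066  0.0063] Fcab [ 0.11 -0.07] Fz 0.77 w 0.0185 [-9.8  6.  93.8 -0.  80.2 29.8]
rel [ 0.0032 -0.0028  0.0025] rz -0.0001 dist 2.4799340600913586
```

```bash
cat >> geo.py <<'E'
def arc(t0,ths,off=0):
    # rows from handle(t0) to each handle(th), in tool axes at t0
    p0,y0=handle(t0);y=np.radians(y0);ty=np.array([np.cos(y),np.sin(y)]);tx=np.array([-ty[1],ty[0]])
    # tool z down: x = y cross z
    tx=np.cross([*ty,0],[0,0,-1])[:2]
    for t in ths:
        p,yy=handle(t,off);d=(p-p0)/.5;print(round(t,3),round(d@tx,4),round(d@ty,4),0,0,0,round(-(yy-y0)/180,4))
E
python3 - <<'E'
from geo import *
arc(.557,np.arange(.52,.2,-.036))
arc(.23,np.arange(.215,.11,-.015))
E
```

```text
0.52 -0.0024 0.0123 0 0 0 -0.0118
0.484 -0.0042 0.0243 0 0 0 -0.0232
0.448 -0.0057 0.0363 0 0 0 -0.0347
0.412 -0.0067 0.0484 0 0 0 -0.0462
0.376 -0.0072 0.0605 0 0 0 -0.0576
0.34 -0.0073 0.0727 0 0 0 -0.0691
0.304 -0.007 0.0848 0 0 0 -0.0805
0.268 -0.0063 0.097 0 0 0 -0.092
0.232 -0.0051 0.109 0 0 0 -0.1035
0.215 -0.001 0.005 0 0 0 -0.0048
0.2 -0.002 0.0099 0 0 0 -0.0095
0.185 -0.0028 0.0149 0 0 0 -0.0143
0.17 -0.0036 0.0199 0 0 0 -0.0191
0.155 -0.0043 0.0249 0 0 0 -0.0239
0.14 -0.005 0.0299 0 0 0 -0.0286
0.125 -0.0055 0.035 0 0 0 -0.0334
```

```bash
python3 -m inch '-0.002 0.012 0 0 0 -0.012; -0.004 0.024 0 0 0 -0.023; -0.006 0.036 0 0 0 -0.035; -0.007 0.048 0 0 0 -0.046; -0.007 0.06 0 0 0 -0.058; -0.007 0.073 0 0 0 -0.069; -0.007 0.085 0 0 0 -0.08; -0.006 0.097 0 0 0 -0.092; -0.005 0.109 0 0 0 -0.1035; -0.005 0.109 0 0 0 -0.1035' | sed -n '1,2p;4p'
python3 -m inch '-0.001 0.005 0 0 0 -0.005; -0.002 0.01 0 0 0 -0.01; -0.003 0.015 0 0 0 -0.014; -0.0035 0.02 0 0 0 -0.019; -0.0043 0.025 0 0 0 -0.024; -0.005 0.03 0 0 0 -0.0286; -0.0055 0.035 0 0 0 -0.0334; -0.0055 0.035 0 0 0 -0.0334'| sed -n '1,2p;4p'
python3 - <<'E'
from geo import *
h,y=handle(.125);rel([*h,.211],y);st()
p,d=imaging.read_camera("top");st();cv2.imwrite("pics/t1.png",cv2.resize(p[150:280,200:400],(800,520)))
st();arc(.125,np.arange(.115,-.005,-.01))
E
```

```text
time: 4.08
tcp_pos: [0.5172, -0.0491, 0.2118]
force: [0.3, 0.4, -0.2]
time: 4.75
tcp_pos: [0.532, -0.0577, 0.2116]
force: [0.8, 0.3, 0.7]
rel [ 0.0041 -0.0007  0.0012] rz -0.0005 dist 2.1672869684958433
t 4.75 tcp [ 0.532  -0.0577  0.2116] cab [-0.1452 -0.0314] Fcab [0.79 0.43] Fz 0.65 w 0.0174 [-13.6  11.3  87.3  -0.   81.4   1.3]
t 4.8 tcp [ 0.5317 -0.0575  0.2116] cab [-0.1455 -0.0313] Fcab [-0.34  0.1 ] Fz -0.53 w 0.0177 [-13.6  11.3  87.4  -0.   81.4   1.3]
t 4.8 tcp [ 0.5317 -0.0575  0.2116] cab [-0.1455 -0.0313] Fcab [-0.34  0.1 ] Fz -0.53 w 0.0177 [-13.6  11.3  87.4  -0.   81.4   1.3]
0.115 -0.0007 0.0033 0 0 0 -0.0032
0.105 -0.0013 0.0066 0 0 0 -0.0064
0.095 -0.002 0.0099 0 0 0 -0.0095
0.085 -0.0025 0.0133 0 0 0 -0.0127
0.075 -0.0031 0.0166 0 0 0 -0.0159
0.065 -0.0036 0.0199 0 0 0 -0.0191
0.055 -0.0041 0.0233 0 0 0 -0.0223
0.045 -0.0045 0.0266 0 0 0 -0.0255
0.035 -0.005 0.0299 0 0 0 -0.0286
0.025 -0.0053 0.0333 0 0 0 -0.0318
0.015 -0.0057 0.0366 0 0 0 -0.035
0.005 -0.006 0.04 0 0 0 -0.0382
```

View pics/t1.png

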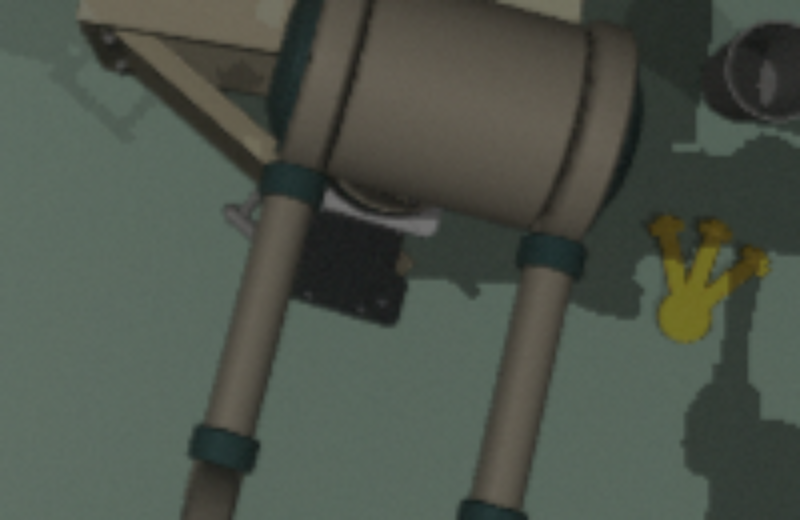

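The crop shows the door still standing open, from (110,30) to (270,170), with part of the handle at (240,215), left of the gripper. It may not have followed, so I measure it.

```bash
python3 - <<'E'
from geo import *
for cam in ["top","side"]:
    p,d=imaging.read_camera(cam);Q=pts(cam,d>0,d)
    L=np.c_[(Q[:,:2]-c)@Rc,Q[:,2]]
    m=(L[:,0]<-.09)&(L[:,0]>-.25)&(abs(L[:,1])<.14)&(L[:,2]>.02)&(L[:,2]<.245)
    D=L[m];r=np.hypot(D[:,0]+.09,D[:,1]-.13);ang=np.arctan2(-(D[:,0]+.09),.13-D[:,1])
    for a,b in [(.03,.06),(.06,.1),(.1,.15),(.15,.2),(.2,.24)]:
        k=(r>a)&(r<b);print(cam,a,k.sum(),np.round(np.percentile(ang[k],[5,25,50,75,95]),3) if k.any() else"")
    if cam=="side":cv2.imwrite("pics/s1.png",cv2.resize(p[80:270,130:400],(800,563)))
E
```

```text
top 0.03 135 [0.179 0.345 0.497 0.555 0.56 ]
top 0.06 180 [0.366 0.44  0.525 0.556 0.559]
top 0.1 172 [0.433 0.508 0.556 0.73  0.826]
top 0.15 5 [0.784 0.802 0.81  0.816 0.822]
top 0.2 19 [0.488 0.498 0.509 0.521 0.534]
side 0.03 632 [0.439 0.515 0.542 0.568 0.608]
side 0.06 805 [0.49  0.532 0.55  0.565 0.588]
side 0.1 1005 [0.516 0.544 0.554 0.566 0.6  ]
side 0.15 938 [0.526 0.548 0.557 0.565 0.763]
side 0.2 554 [0.508 0.549 0.555 0.561 0.569]
```

View pics/s1.png

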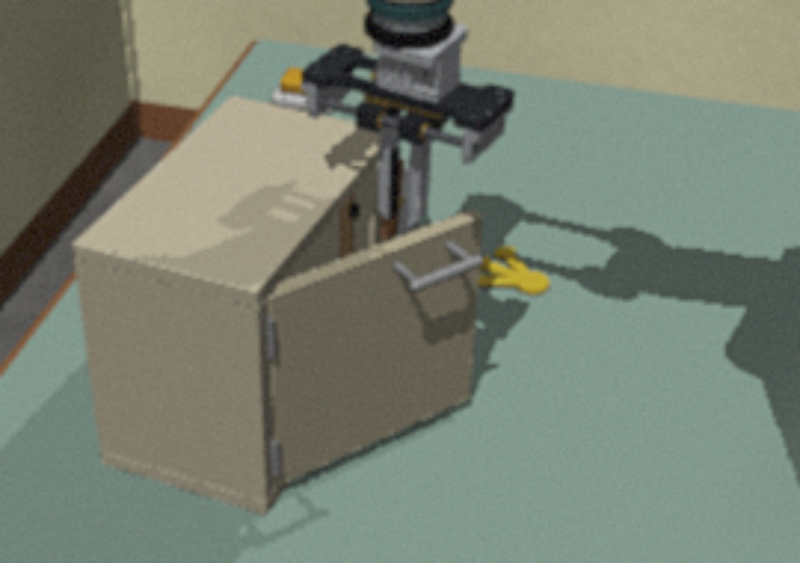

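The side view shows the door untouched at 0.557 and the gripper at (400,170), beyond the door's free edge. So the fingers are not where tcp_pos puts them. I'll find the fingers in depth.

```bash
python3 - <<'E'
from geo import *
s=sense();T=np.array(s["tcp_pos"]);R=np.array(s["eef_rot"]);print(T,R.round(3).tolist(),s["joints"])
for cam in ["wrist","side","top"]:
    p,d=imaging.read_camera(cam);ci=imaging.camera_info(cam)
    Q=pts(cam,d>0,d)
    cc=-np.array(ci["R"]).T@np.array(ci["t"])
    print(cam,"cam centre",cc.round(3),"in tool",(R.T@(cc-T)).round(3),"axis in tool",(R.T@np.array(ci["R"])[2]).round(3), (R.T@np.array(ci["R"])[0]).round(3))
    q=(Q-T)@R
    v,u=np.nonzero(d>0)
    if cam=="wrist":
        k=(v>240)&(v<270)&(((u>190)&(u<235))|((u>285)&(u<330)))&(d[v,u]<.25)
        for r in range(180,384,20):
            for cidx in (210,225,240,260,280,295,310): 
                pass
        w=d.copy();
        for r in (200,230,250,280,300,330): print(r,[(int(cc_),round(float(d[r,cc_]),3)) for cc_ in range(180,340,16)])
        cv2.imwrite("pics/w2.png",p)
    if cam=="side":
        m=(Q[:,2]>.2)&(Q[:,2]<.42)&(Q[:,1]<-.08)&(Q[:,1]>-.35)&(Q[:,0]<.62)&(Q[:,0]>.3)
        for z in np.arange(.2,.42,.02):
            k=m&(abs(Q[:,2]-z)<.01);print(round(z,2),k.sum(),np.round(np.percentile(Q[k],[5,50,95],axis=0)[:,:2],3).tolist() if k.sum()>3 else"")
E
```

```text
[ 0.53143661 -0.05739276  0.21159993] [[0.258, 0.966, -0.0], [0.966, -0.258, 0.0], [-0.0, -0.0, -1.0]] [-1.36217370e+01  1.12495105e+01  8.73893725e+01 -2.66580771e-03
  8.13731660e+01  1.34545074e+00]
wrist cam centre [0.551 0.018 0.42 ] in tool [ 0.077 -0.    -0.209] axis in tool [-0.263  0.     0.965] [0. 1. 0.]
200 [(180, 0.437), (196, 0.437), (212, 0.188), (228, 0.188), (244, 0.438), (260, 0.437), (276, 0.44), (292, 0.436), (308, 0.435), (324, 0.419)]
230 [(180, 0.45), (196, 0.193), (212, 0.193), (228, 0.181), (244, 0.449), (260, 0.449), (276, 0.186), (292, 0.181), (308, 0.448), (324, 0.382)]
250 [(180, 0.457), (196, 0.196), (212, 0.197), (228, 0.157), (244, 0.245), (260, 0.242), (276, 0.164), (292, 0.157), (308, 0.457), (324, 0.346)]
280 [(180, 0.084), (196, 0.084), (212, 0.085), (228, 0.131), (244, 0.242), (260, 0.247), (276, 0.164), (292, 0.133), (308, 0.086), (324, 0.084)]
300 [(180, 0.076), (196, 0.075), (212, 0.078), (228, 0.121), (244, 0.477), (260, 0.477), (276, 0.478), (292, 0.118), (308, 0.076), (324, 0.076)]
330 [(180, 0.067), (196, 0.067), (212, 0.073), (228, 0.075), (244, 0.076), (260, 0.076), (276, 0.076), (292, 0.077), (308, 0.07), (324, 0.068)]
side cam centre [0.276 1.025 0.951] in tool [ 0.98  -0.527 -0.739] axis in tool [-0.687  0.399  0.608] [-0.508 -0.861 -0.009]
0.2 30 [[0.461, -0.159], [0.578, -0.138], [0.598, -0.083]]
0.22 52 [[0.461, -0.168], [0.577, -0.139], [0.591, -0.083]]
0.24 50 [[0.463, -0.152], [0.576, -0.097], [0.584, -0.081]]
0.26 265 [[0.579, -0.172], [0.598, -0.126], [0.618, -0.087]]
0.28 0 
0.3 0 
0.32 0 
0.34 14 [[0.594, -0.098], [0.596, -0.086], [0.6, -0.081]]
0.36 9 [[0.564, -0.1], [0.59, -0.084], [0.6, -0.081]]
0.38 91 [[0.565, -0.107], [0.587, -0.09], [0.607, -0.082]]
0.4 0 
top cam centre [0.469 0.029 1.221] in tool [ 0.067 -0.082 -1.009] axis in tool [0.019 0.06  0.998] [-0.958  0.287  0.001]
```

View pics/w2.png

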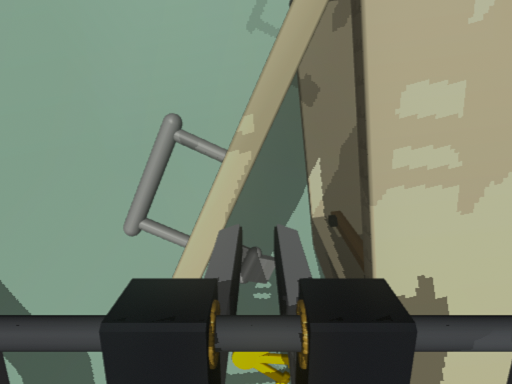

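The wrist view agrees with the depth. The fingers end at row 228 with depth ≈0.187, about 40 mm higher than tcp_pos implies, so they passed over the handle and the door. I'll measure that offset.

```bash
python3 - <<'E'
from geo import *
s=sense();T=np.array(s["tcp_pos"]);R=np.array(s["eef_rot"])
print(np.round(imaging.camera_info("wrist")["camera_matrix"],1).tolist())
p,d=imaging.read_camera("wrist");v,u=np.nonzero(d>0);q=(pts("wrist",d>0,d)-T)@R
k=(abs(q[:,0])<.03)&(abs(q[:,1])<.03)&(q[:,2]<.02)&(u>268)&(u<310)&(v<300)
F=q[k];print(np.round(np.percentile(F,[1,50,98,99.5,100],axis=0),4).tolist())
for a in np.arange(-.12,.03,.01):
    kk=abs(F[:,2]-a)<.005
    if kk.any():print(round(a,3),kk.sum(),np.round([F[kk].min(0),F[kk].max(0)],3).tolist())
k=(q[:,2]<-.09)&(q[:,2]>-.16);B=q[k];print("body front",np.round(np.percentile(B,[95,99],axis=0),3).tolist())
h,y=handle(.557);rel([*h,.25],y)
E
```

```text
[[340.5, 0.0, 257.8], [0.0, 340.5, 192.4], [0.0, 0.0, 1.0]]
[[-0.005, 0.0086, -0.1037], [0.0103, 0.0127, -0.074], [0.011, 0.0203, -0.0352], [0.0282, 0.0206, -0.0318], [0.0299, 0.0211, -0.029]]
-0.11 1 [[0.011, 0.013, -0.105], [0.011, 0.013, -0.105]]
-0.1 209 [[0.006, 0.009, -0.105], [0.011, 0.015, -0.095]]
-0.09 345 [[0.002, 0.009, -0.095], [0.011, 0.02, -0.085]]
-0.08 384 [[-0.007, 0.009, -0.085], [0.011, 0.021, -0.075]]
-0.07 317 [[-0.007, 0.009, -0.075], [0.011, 0.021, -0.065]]
-0.06 271 [[-0.007, 0.009, -0.065], [0.011, 0.021, -0.055]]
-0.05 221 [[-0.006, 0.009, -0.055], [0.011, 0.021, -0.045]]
-0.04 183 [[-0.007, 0.009, -0.045], [0.011, 0.021, -0.035]]
-0.03 39 [[0.009, 0.009, -0.035], [0.011, 0.017, -0.029]]
body front [[0.035, 0.047, -0.129], [0.035, 0.055, -0.096]]
rel [ 0.0631 -0.1312 -0.0767] rz 0.1368 dist 82.28707338527904
```

The fingertips sit at tool z ≈ −0.031 instead of +0.008, so the real tool is about 39 mm short of the reported TCP. Reported z must therefore be ≈0.172 at the handle. I back off over the door and re-approach.

```bash
python3 -m inch '0 0 -0.08 0 0 0; 0 0 -0.12 0 0 0; 0.06 -0.131 -0.12 0 0 0.137; 0.06 -0.131 -0.12 0 0 0.137; 0.06 -0.131 -0.12 0 0 0.137; 0.06 -0.131 -0.12 0 0 0.137; 0.06 -0.131 -0.12 0 0 0.137; 0.06 -0.131 -0.12 0 0 0.137; 0.06 -0.131 -0.12 0 0 0.137' 0.38 60 | head -2; python3 - <<'E'
from geo import *
s=sense();T=np.array(s["tcp_pos"]);R=np.array(s["eef_rot"]);h,y=handle(.557);rel([*h,.172],y);st()
p,d=imaging.read_camera("wrist");cv2.imwrite("pics/w3.png",p)
q=pts("wrist",d>0,d);m=(q[:,2]>.222)&(q[:,2]<.232);q=(q[m]-T)@R
k=(abs(q[:,1])<.02)&(abs(q[:,0])<.06);print(k.sum(),np.percentile(q[k],[1,50,99],axis=0).round(4).tolist())
E
```

```text
time: 5.85
tcp_pos: [0.4761, -0.0116, 0.2716]
rel [ 0.0027 -0.0021  0.1992] rz 0.0002 dist 99.61816205596425
t 5.85 tcp [ 0.4761 -0.0116  0.2716] cab [-0.2068  0.0067] Fcab [ 0.97 -0.47] Fz -0.5 w 0.0356 [-9.8  4.7 87.  -0.  88.3 29.8]
1695 [[-0.0334, -0.0052, 0.0432], [0.0071, 0.0012, 0.0455], [0.0425, 0.0192, 0.0489]]
```

```bash
python3 -m inch '0.002 0 0.07 0 0 0; 0.002 0 0.11 0 0 0; 0.002 0 0.13 0 0 0; 0.002 0 0.15 0 0 0; 0.002 0 0.17 0 0 0; 0.002 0 0.185 0 0 0; 0.002 0 0.198 0 0 0; 0.002 0 0.198 0 0 0; 0.002 0 0.198 0 0 0'; python3 -m inch '0 0 0 0 0 0; 0 0 0 0 0 0; 0 0 0 0 0 0; 0 0 0 0 0 0' 0.19 60 ; python3 - <<'E'
from geo import *
st()
h,y=handle(.557);rel([*h,.172],y)
p,d=imaging.read_camera("wrist");cv2.imwrite("pics/w4.png",p)
E
```

```text
time: 6.65
tcp_pos: [0.4768, -0.0108, 0.1728]
eef_rot: [[0.638, 0.77, 0.0], [0.77, -0.638, -0.0], [0.0, 0.0, -1.0]]
force: [0.2, 0.0, 0.7]
gripper_width: 0.0357
grasp_force: 0.0
time: 6.98
tcp_pos: [0.4769, -0.0108, 0.173]
eef_rot: [[0.638, 0.77, 0.001], [0.77, -0.638, -0.0], [0.0, 0.001, -1.0]]
force: [0.3, -0.4, 0.3]
gripper_width: 0.0185
grasp_force: 0.0
t 6.9833 tcp [ 0.4769 -0.0108  0.173 ] cab [-0.2061  0.0077] Fcab [ 0.31 -0.33] Fz 0.29 w 0.0185 [-9.7  7.4 97.8 -0.  74.8 30. ]
rel [ 0.0004 -0.0022  0.0021] rz -0.0002 dist 1.5369428024966838
```

View pics/w4.png

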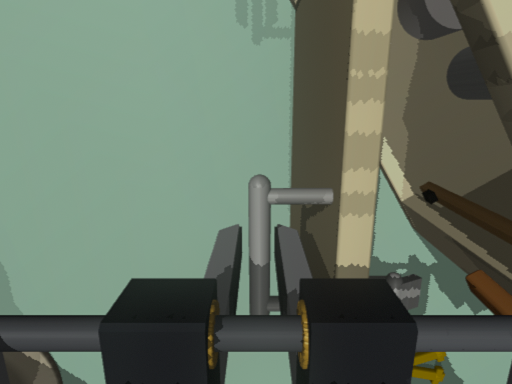

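The bar now lies between the fingers (bar at col 260, fingers at cols 235 and 285). I repeat the arc push.

```bash
python3 -m inch '-0.002 0.012 0 0 0 -0.012; -0.004 0.024 0 0 0 -0.023; -0.006 0.036 0 0 0 -0.035; -0.007 0.048 0 0 0 -0.046; -0.007 0.06 0 0 0 -0.058; -0.007 0.073 0 0 0 -0.069; -0.007 0.085 0 0 0 -0.08; -0.006 0.097 0 0 0 -0.092; -0.005 0.109 0 0 0 -0.1035; -0.005 0.109 0 0 0 -0.1035' | sed -n '1,2p;4p'
python3 -m inch '-0.001 0.005 0 0 0 -0.005; -0.002 0.01 0 0 0 -0.01; -0.003 0.015 0 0 0 -0.014; -0.0035 0.02 0 0 0 -0.019; -0.0043 0.025 0 0 0 -0.024; -0.005 0.03 0 0 0 -0.0286; -0.0055 0.035 0 0 0 -0.0334; -0.0055 0.035 0 0 0 -0.0334'| sed -n '1,2p;4p'
cat >> geo.py <<'E'
def door():
    for cam in ["side"]:
        p,d=imaging.read_camera(cam);Q=pts(cam,d>0,d)
        L=np.c_[(Q[:,:2]-c)@Rc,Q[:,2]]
        m=(L[:,0]<-.06)&(L[:,0]>-.25)&(L[:,1]<.09)&(L[:,1]>-.1)&(L[:,2]>.03)&(L[:,2]<.17)
        D=L[m];ang=np.arctan2(-(D[:,0]+.09),.13-D[:,1])
        print("door",m.sum(),np.percentile(ang,[25,50,75]).round(4))
E
python3 - <<'E'
from geo import *
h,y=handle(.125);rel([*h,.172],y);st();door();st()
E
```

```text
time: 7.87
tcp_pos: [0.518, -0.0481, 0.1726]
force: [0.0, 0.2, -0.7]
time: 8.53
tcp_pos: [0.5329, -0.0565, 0.1726]
force: [0.3, -0.2, 0.0]
rel [ 0.0015 -0.0019  0.0012] rz -0.0006 dist 1.3399083423794362
t 8.5333 tcp [ 0.5329 -0.0565  0.1726] cab [-0.1444 -0.0302] Fcab [ 0.29 -0.16] Fz 0.03 w 0.0182 [-13.5  12.5  91.3  -0.   76.2   1.5]
door 1321 [0.138  0.145  0.1512]
t 8.5833 tcp [ 0.5326 -0.0564  0.1726] cab [-0.1447 -0.0301] Fcab [-0.56  0.01] Fz -0.84 w 0.0177 [-13.5  12.5  91.3   0.   76.2   1.5]
```

```bash
python3 -m inch '-0.0007 0.0033 0 0 0 -0.0032; -0.0013 0.0066 0 0 0 -0.0064; -0.002 0.01 0 0 0 -0.0095; -0.0025 0.0133 0 0 0 -0.0127; -0.0031 0.0166 0 0 0 -0.0159' | sed -n '1,2p;4p'; python3 -c "
from geo import *
st()"
for i in 1; do python3 -m inch '-0.0005 0.0033 0 0 0 -0.0032; -0.001 0.0067 0 0 0 -0.0064' | sed -n '1,2p;4p'; python3 -c "
from geo import *
st()"; done
python3 -m inch '-0.0004 0.0033 0 0 0 -0.0032' | sed -n '1,2p;4p'
python3 -m inch '-0.0004 0.0033 0 0 0 -0.0032' | sed -n '1,2p;4p'; python3 -c "
from geo import *
st()"
```

```text
time: 9.0
tcp_pos: [0.5401, -0.06, 0.1726]
force: [0.5, 0.8, 0.5]
t 9.0 tcp [ 0.5401 -0.06    0.1726] cab [-0.1369 -0.0327] Fcab [0.36 0.87] Fz 0.49 w 0.0181 [-13.7  13.2  90.4  -0.   76.4  -1.6]
time: 9.17
tcp_pos: [0.5422, -0.0609, 0.1725]
force: [-3.6, 1.8, 1.9]
t 9.1667 tcp [ 0.5422 -0.0609  0.1725] cab [-0.1347 -0.0332] Fcab [-3.77  1.29] Fz 1.92 w 0.018 [-13.7  13.5  90.   -0.   76.7  -2.8]
time: 9.25
tcp_pos: [0.5432, -0.0613, 0.1725]
force: [-3.8, 0.7, 2.2]
time: 9.33
tcp_pos: [0.5447, -0.0619, 0.1725]
force: [-5.3, 0.9, 2.1]
t 9.3333 tcp [ 0.5447 -0.0619  0.1725] cab [-0.132  -0.0339] Fcab [-5.35  0.15] Fz 2.05 w 0.0181 [-13.7  13.7  89.6  -0.   76.8  -4. ]
```

```bash
python3 -m inch '-0.0002 0.0016 0 0 0 -0.0016; -0.0002 0.0016 0 0 0 -0.0016' | sed -n '1,2p;4p'
python3 -m inch '-0.0002 0.0016 0 0 0 -0.0016; -0.0002 0.0016 0 0 0 -0.0016' | sed -n '1,2p;4p'
python3 -m inch '-0.0002 0.0016 0 0 0 -0.0016; -0.0002 0.0016 0 0 0 -0.0016' | sed -n '1,2p;4p'
python3 -c "
from geo import *
st();door()"
```

```text
time: 9.5
tcp_pos: [0.5459, -0.0624, 0.1725]
force: [-5.2, 1.5, 2.0]
time: 9.67
tcp_pos: [0.5467, -0.0627, 0.1725]
force: [-6.3, 0.7, 1.5]
time: 9.83
tcp_pos: [0.5479, -0.0632, 0.1725]
force: [-4.4, -0.9, 1.6]
t 9.8333 tcp [ 0.5479 -0.0632  0.1725] cab [-0.1287 -0.0348] Fcab [-4.25 -1.47] Fz 1.62 w 0.0182 [-13.8  13.9  89.3  -0.1  76.8  -4.8]
door 1130 [0.0506 0.0567 0.0628]
```

```bash
python3 -m inch '-0.0002 0.0016 0 0 0 -0.0016; -0.0002 0.0016 0 0 0 -0.0016' | sed -n '1,2p;4p'
python3 -m inch '-0.0001 0.0016 0 0 0 -0.0016; -0.0001 0.0016 0 0 0 -0.0016' | sed -n '1,2p;4p'
python3 -c "
from geo import *
st();door()"
```

```text
time: 10.05
tcp_pos: [0.5507, -0.0633, 0.1727]
force: [0.2, -0.1, 0.1]
time: 10.22
tcp_pos: [0.5519, -0.0632, 0.1729]
force: [-0.1, 0.1, 0.0]
t 10.2167 tcp [ 0.5519 -0.0632  0.1729] cab [-0.1247 -0.0342] Fcab [-0.15  0.08] Fz 0.01 w 0.0178 [-13.7  14.1  89.1   0.1  76.7  -5.4]
door 1027 [-0.0004  0.0052  0.0103]
```

The force fell from about 5 N to 0 and the measured door angle is about 0, so it clicked. Now the gradual tug.

```bash
g(){ python3 -c "
from geo import *
st()"; }
python3 -m inch '0 -0.002 0 0 0 0; 0 -0.004 0 0 0 0; 0 -0.006 0 0 0 0; 0 -0.006 0 0 0 0' >/dev/null; g
python3 -m inch '0 -0.001 0 0 0 0; 0 -0.002 0 0 0 0; 0 -0.002 0 0 0 0' >/dev/null;g
python3 -m inch '0 -0.001 0 0 0 0; 0 -0.001 0 0 0 0' >/dev/null;g
python3 -m inch '0 -0.001 0 0 0 0; 0 -0.001 0 0 0 0' >/dev/null;g
```

```text
t 10.6 tcp [ 0.5491 -0.0627  0.1728] cab [-0.1276 -0.0342] Fcab [4.43 1.24] Fz -2.89 w 0.0183 [-13.8  13.8  89.4   0.   76.5  -5.4]
t 10.85 tcp [ 0.5489 -0.0627  0.1728] cab [-0.1278 -0.0342] Fcab [6.87 1.84] Fz -3.54 w 0.0179 [-13.8  13.8  89.5   0.1  76.4  -5.4]
t 11.0167 tcp [ 0.5488 -0.0627  0.1728] cab [-0.1279 -0.0341] Fcab [6.9  0.68] Fz -4.46 w 0.0176 [-13.8  13.7  89.6   0.1  76.3  -5.4]
t 11.1833 tcp [ 0.5487 -0.0627  0.1728] cab [-0.128  -0.0341] Fcab [7.91 1.26] Fz -5.31 w 0.0177 [-13.8  13.7  89.6   0.1  76.3  -5.4]
```

```bash
g(){ python3 -c "
from geo import *
st()"; }
python3 -m inch '0 0 0.002 0 0 0; 0 0 0.002 0 0 0' >/dev/null; g
python3 -m inch '0 0 0.002 0 0 0; 0 0 0.002 0 0 0' >/dev/null; g
```

```text
t 11.35 tcp [ 0.549  -0.0627  0.1727] cab [-0.1277 -0.0342] Fcab [7.01 0.11] Fz -1.08 w 0.0183 [-13.8  13.7  89.7   0.1  76.2  -5.4]
t 11.5167 tcp [ 0.5491 -0.0629  0.1724] cab [-0.1276 -0.0343] Fcab [6.04 1.15] Fz 0.99 w 0.0181 [-13.8  13.7  89.7   0.1  76.1  -5.4]
```

```bash
g(){ python3 -c "
from geo import *
st()"; }
python3 -m inch '0 -0.001 0 0 0 0; 0 -0.002 0.0003 0 0 0; 0 -0.002 0.0003 0 0 0' >/dev/null; g
python3 -m inch '0 -0.001 0.0004 0 0 0; 0 -0.001 0.0004 0 0 0' >/dev/null;g
python3 -m inch '0 -0.001 0.0004 0 0 0; 0 -0.001 0.0004 0 0 0' >/dev/null;g
python3 -m inch '0 -0.001 0.0004 0 0 0; 0 -0.001 0.0004 0 0 0' >/dev/null;g
```

```text
t 11.7667 tcp [ 0.5489 -0.0628  0.1723] cab [-0.1277 -0.0343] Fcab [8.08 1.36] Fz 1.72 w 0.0179 [-13.8  13.6  89.8   0.1  76.   -5.4]
t 11.9333 tcp [ 0.5489 -0.0628  0.1723] cab [-0.1278 -0.0343] Fcab [9.09 1.45] Fz 1.38 w 0.0176 [-13.8  13.6  89.9   0.1  75.9  -5.4]
t 12.1 tcp [ 0.5488 -0.0628  0.1723] cab [-0.1278 -0.0342] Fcab [8.57 1.74] Fz 1.36 w 0.0178 [-13.8  13.5  89.9   0.1  75.8  -5.4]
t 12.2667 tcp [ 0.5485 -0.0627  0.1723] cab [-0.1281 -0.0342] Fcab [8.83 0.91] Fz 2.32 w 0.0177 [-13.8  13.5  90.    0.1  75.8  -5.5]
```

```bash
g(){ python3 -c "
from geo import *
st()"; }
python3 -m inch '0 -0.001 0 0 0 0; 0 -0.002 0 0 0 0; 0 -0.002 0 0 0 0' >/dev/null; g
python3 -m inch '0 -0.001 0.0002 0 0 0; 0 -0.001 0.0002 0 0 0' >/dev/null;g
python3 -m inch '0 -0.001 0.0002 0 0 0; 0 -0.001 0.0002 0 0 0' >/dev/null;g
```

```text
t 12.5167 tcp [ 0.5466 -0.062   0.1722] cab [-0.1301 -0.0338] Fcab [6.62 2.37] Fz 3.98 w 0.0179 [-13.8  13.4  90.1   0.1  75.9  -5.5]
t 12.6833 tcp [ 0.543  -0.062   0.1712] cab [-0.1337 -0.0342] Fcab [0.74 0.12] Fz 0.09 w 0.0176 [-13.8  13.4  90.3   0.   76.1  -5.5]
t 12.85 tcp [ 0.539  -0.0616  0.1692] cab [-0.1378 -0.0344] Fcab [ 0.01 -0.09] Fz 0.01 w 0.0178 [-13.8  13.4  90.6  -0.   76.2  -5.5]
```

It let go at about 9–10 N, below 12. I check the state, then push shut again.

```bash
python3 -c "
from geo import *
st();door();st()
for t in (0,.03,.06): 
  h,y=handle(t);rel([*h,.172],y)"
```

```text
t 12.85 tcp [ 0.539  -0.0616  0.1692] cab [-0.1378 -0.0344] Fcab [ 0.01 -0.09] Fz 0.01 w 0.0178 [-13.8  13.4  90.6  -0.   76.2  -5.5]
door 1234 [0.0974 0.1031 0.1091]
t 12.9 tcp [ 0.5392 -0.0617  0.1691] cab [-0.1375 -0.0345] Fcab [-0.56  0.22] Fz -0.73 w 0.0177 [-13.8  13.4  90.6  -0.   76.2  -5.5]
rel [-0.0008  0.025  -0.0058] rz -0.0039 dist 12.851537773750705
rel [ 0.0013  0.0151 -0.0058] rz 0.0057 dist 8.12634290526757
rel [ 0.0038  0.0053 -0.0057] rz 0.0152 dist 4.339814030007197
```

```bash
g(){ python3 -c "
from geo import *
st()"; }
python3 -m inch '0 0.003 -0.003 0 0 0; 0 0.006 -0.005 0 0 0; 0 0.008 -0.005 0 0 0; 0 0.01 -0.005 0 0 0; 0 0.012 -0.005 0 0 0; 0 0.014 -0.005 0 0 -0.002; 0 0.016 -0.005 0 0 -0.003; 0 0.018 -0.005 0 0 -0.004;0 0.018 -0.005 0 0 -0.004' >/dev/null; g
python3 -m inch '0 0.0016 0 0 0 0; 0 0.0016 0 0 0 0' >/dev/null; g
python3 -m inch '0 0.0016 0 0 0 0; 0 0.0016 0 0 0 0' >/dev/null; g
```

```text
t 13.65 tcp [ 0.5479 -0.0642  0.1715] cab [-0.1286 -0.0357] Fcab [-4.75 -2.44] Fz -1.45 w 0.0176 [-13.8  14.1  89.3  -0.2  76.8  -6.1]
t 13.8167 tcp [ 0.5517 -0.0634  0.1723] cab [-0.1249 -0.0345] Fcab [0.7  0.81] Fz -0.03 w 0.0178 [-13.8  14.1  89.1   0.   76.6  -6.1]
t 13.9833 tcp [ 0.5529 -0.0633  0.1727] cab [-0.1238 -0.0342] Fcab [ 0.69 -0.51] Fz -0.01 w 0.0177 [-13.7  14.2  89.    0.   76.7  -6.1]
```

It clicked again (force 4.75 N → 0). Open the fingers, rise clear, and look at the button.

```bash
python3 -m inch '0 0 0 0 0 0; 0 0 0 0 0 0; 0 0 0 0 0 0; 0 0 -0.02 0 0 0; 0 0 -0.06 0 0 0; 0 0 -0.1 0 0 0; 0 0 -0.16 0 0 0; 0 0 -0.23 0 0 0; 0 0 -0.23 0 0 0; 0 0 -0.23 0 0 0' 0.34 60; python3 - <<'E'
from geo import *
st();door()
p,d=imaging.read_camera("side");cv2.imwrite("pics/s2.png",cv2.resize(p[80:270,130:400],(800,563)))
for cam in("side","top"):
    p,d=imaging.read_camera(cam)
    for r in imaging.regions_of(cam,"button")[:1]:
        Q=pts(cam,r["pixels"],d);L=np.c_[(Q[:,:2]-c)@Rc,Q[:,2]]
        k=(L[:,0]<-.093)&(L[:,0]>-.125)&(L[:,2]>.14);L=L[k]
        print(cam,r["confidence"],len(L),np.percentile(L,[3,50,97],axis=0).round(4).tolist())
        f=cv2.fitLine(L[:,1:].astype(np.float32),cv2.DIST_HUBER,0,.001,.001).ravel();print(f)
print(w([-.101,-.129]))
E
```

```text
time: 14.82
tcp_pos: [0.5527, -0.0636, 0.2902]
eef_rot: [[0.133, 0.991, 0.006], [0.991, -0.133, -0.001], [-0.001, 0.006, -1.0]]
force: [-0.3, 0.0, -0.5]
gripper_width: 0.0316
grasp_force: 0.0
t 14.8167 tcp [ 0.5527 -0.0636  0.2902] cab [-0.1239 -0.0345] Fcab [-0.28 -0.03] Fz -0.51 w 0.0316 [-13.7  11.6  76.2   0.   91.9  -6.1]
door 1019 [-0.0005  0.0047  0.0096]
side 0.68 114 [[-0.109, -0.138, 0.1586], [-0.1035, -0.1247, 0.2088], [-0.0944, -0.1148, 0.2352]]
[ 0.12038521 -0.9927273  -0.12290686  0.19738753]
[ 0.56278634 -0.16026567]
```

View pics/s2.png

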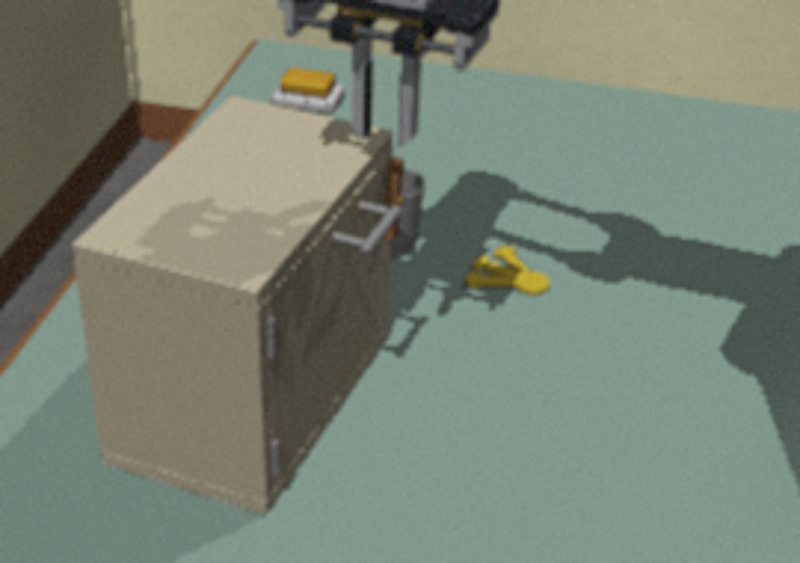

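The door is shut, the handle shows at (370,225), and the button is upright beside the right edge at (396,190), angle ≈ −0.12. Next I position closed fingers right of the button.

```bash
python3 - <<'E'
from geo import *
for z in (.29,.1907): rel([*w([-.109,-.175]),z],-7.67)
E
```

```text
rel [-0.2812  0.034  -0.0084] rz 0.0001 dist 141.69487531220278
rel [-0.2813  0.0345  0.1902] rz 0.0001 dist 170.63918483087258
```

```bash
python3 -m inch '-0.07 0 0 0 0 0; -0.14 0.02 0 0 0 0; -0.22 0.034 0 0 0 0; -0.281 0.034 0 0 0 0; -0.281 0.034 0 0 0 0; -0.281 0.034 0 0 0 0;-0.281 0.034 0 0 0 0' 0 10 >/dev/null; python3 - <<'E'
from geo import *
st();rel([*w([-.109,-.175]),.1907],-7.67)
s=sense();T=np.array(s["tcp_pos"]);R=np.array(s["eef_rot"]);p,d=imaging.read_camera("wrist");cv2.imwrite("pics/w5.png",p)
Q=pts("wrist",d>0,d);L=np.c_[(Q[:,:2]-c)@Rc,Q[:,2]]
k=(L[:,0]<-.094)&(L[:,0]>-.115)&(L[:,1]<-.08)&(L[:,1]>-.165)&(L[:,2]>.15)&(L[:,2]<.25)
b=L[k];print(k.sum(),np.percentile(b,[2,50,98],axis=0).round(4).tolist(),cv2.fitLine(b[:,1:].astype(np.float32),cv2.DIST_HUBER,0,.001,.001).ravel())
k=(abs(L[:,1])<.14)&(L[:,2]<.252)&(L[:,2]>.1)&(abs(L[:,0]+.09)<.006);print("face x",k.sum(),np.median(L[k,0]))
E
```

```text
t 15.7 tcp [ 0.5491 -0.2042  0.2865] cab [-0.1087 -0.1744] Fcab [0.68 0.55] Fz 0.05 w 0.0003 [-27.2  14.6  72.6   0.   92.9 -19.6]
rel [-0.0014 -0.0004  0.1916] rz -0.0 dist 95.78367315407453
597 [[-0.106, -0.1406, 0.1634], [-0.0995, -0.1257, 0.2333], [-0.0941, -0.1139, 0.2382]] [ 0.22968894 -0.9732641  -0.12319858  0.2104756 ]
face x 2014 -0.08885720381253479
```

View pics/w5.png

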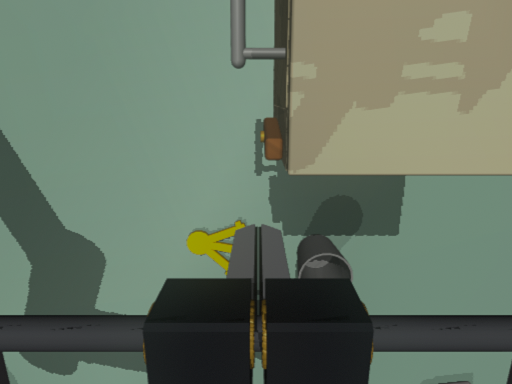

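The button (272,140) lies ahead of the right part of the closed fingers (cols 235–285), with the cup and keys well below. Descend and sweep.

```bash
g(){ python3 -c "
from geo import *
st()"; }
python3 -m inch '0 0 0.07 0 0 0; 0 0 0.13 0 0 0; 0 0 0.17 0 0 0; 0 0 0.191 0 0 0; 0 0 0.191 0 0 0; 0 0 0.191 0 0 0' >/dev/null; g
python3 -m inch '0.02 0 0 0 0 0; 0.035 0 0 0 0 0; 0.045 0 0 0 0 0; 0.054 0 -0.002 0 0 0; 0.063 0 -0.005 0 0 0; 0.063 0 -0.005 0 0 0' >/dev/null; g
```

```text
t 16.25 tcp [ 0.5498 -0.204   0.1923] cab [-0.108  -0.1741] Fcab [0.75 0.1 ] Fz 0.14 w 0.0003 [-27.2  16.3  83.2   0.   80.5 -19.6]
t 16.75 tcp [ 0.5541 -0.1728  0.195 ] cab [-0.108  -0.1426] Fcab [ 0.71 -0.21] Fz 0.87 w 0.0005 [-24.2  15.7  83.7   0.   80.5 -16.6]
```

```bash
g(){ python3 -c "
from geo import *
st()"; }
python3 -m inch '0.009 0 0.003 0 0 0; 0.018 0 0.004 0 0 0; 0.026 0 0.007 0 0 0; 0.034 0 0.01 0 0 0; 0.034 0 0.01 0 0 0' >/dev/null; g
python3 - <<'E'
from geo import *
p,d=imaging.read_camera("wrist");cv2.imwrite("pics/w6.png",p)
Q=pts("wrist",d>0,d);L=np.c_[(Q[:,:2]-c)@Rc,Q[:,2]]
k=(L[:,0]<-.094)&(L[:,0]>-.110)&(L[:,1]<-.08)&(L[:,1]>-.165)&(L[:,2]>.15)&(L[:,2]<.25)
b=L[k];print(k.sum(),np.percentile(b,[2,50,98],axis=0).round(4).tolist())
E
```

```text
t 17.1667 tcp [ 0.5556 -0.1556  0.1888] cab [-0.1087 -0.1253] Fcab [-0.18  0.03] Fz 1.87 w 0.0003 [-22.6  15.6  84.6   0.   79.8 -15. ]
1418 [[-0.1092, -0.1229, 0.2118], [-0.1008, -0.1136, 0.2282], [-0.0943, -0.0946, 0.2495]]
```

View pics/w6.png

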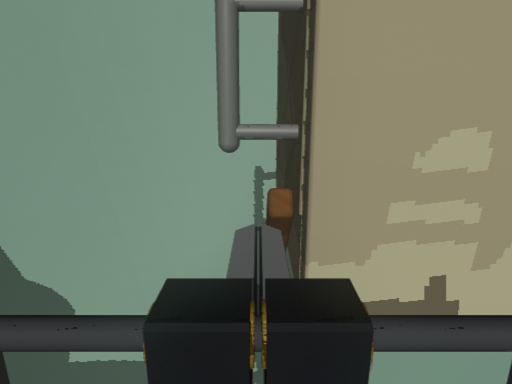

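The button's end (280,200) is ahead of the fingertips and tilting over as planned; Fz is 1.9 N. Continue down.

```bash
g(){ python3 -c "
from geo import *
st()"; }
python3 -m inch '0.007 0 0.004 0 0 0; 0.015 0 0.008 0 0 0; 0.02 0 0.014 0 0 0; 0.024 0 0.02 0 0 0; 0.027 0 0.026 0 0 0; 0.027 0 0.026 0 0 0' >/dev/null; g
python3 -m inch '0.002 0 0.004 0 0 0; 0.002 0 0.006 0 0 0; 0.002 0 0.006 0 0 0' >/dev/null; g
python3 -m inch '0 0 0.003 0 0 0; 0 0 0.003 0 0 0' >/dev/null; g
python3 -m inch '0 0 0.003 0 0 0; 0 0 0.003 0 0 0' >/dev/null; g
```

```text
t 17.7167 tcp [ 0.5573 -0.1425  0.1753] cab [-0.1088 -0.1121] Fcab [-1.2   1.13] Fz 0.08 w 0.0006 [-21.3  15.9  86.2   0.   78.  -13.7]
t 17.9667 tcp [ 0.5575 -0.1419  0.173 ] cab [-0.1087 -0.1115] Fcab [-2.14  1.6 ] Fz 1.0 w 0.0004 [-21.2  16.   86.4   0.   77.7 -13.6]
t 18.1333 tcp [ 0.5575 -0.1419  0.1721] cab [-0.1087 -0.1115] Fcab [-2.41  2.27] Fz 4.0 w 0.001 [-21.2  16.   86.6   0.   77.5 -13.6]
t 18.3 tcp [ 0.5576 -0.1418  0.1718] cab [-0.1086 -0.1114] Fcab [-4.61  1.81] Fz 8.54 w 0.0005 [-21.2  16.   86.6   0.1  77.4 -13.6]
```

Fz has risen to 8.5 N, so it is at the stop. Raise clear and check.

```bash
python3 -m inch '0 0 -0.01 0 0 0; 0 0 -0.03 0 0 0; 0 0 -0.08 0 0 0; 0 0 -0.16 0 0 0; 0 0 -0.24 0 0 0; -0.06 -0.05 -0.28 0 0 0; -0.12 -0.12 -0.28 0 0 0; -0.18 -0.2 -0.28 0 0 0;-0.2 -0.24 -0.28 0 0 0;-0.2 -0.24 -0.28 0 0 0' | head -2; python3 - <<'E'
from geo import *
st();door()
p,d=imaging.read_camera("wrist")
Q=pts("wrist",d>0,d);L=np.c_[(Q[:,:2]-c)@Rc,Q[:,2]]
k=(L[:,0]<-.095)&(L[:,0]>-.112)&(L[:,1]<-.08)&(L[:,1]>-.18)&(L[:,2]>.14)&(L[:,2]<.25)
b=L[k];print(k.sum(),np.percentile(b,[2,50,98],axis=0).round(4).tolist(),cv2.fitLine(b[:,1:].astype(np.float32),cv2.DIST_HUBER,0,.001,.001).ravel())
t=b[b[:,2]>np.median(b[:,2])]; print(np.polyfit(t[:,1],t[:,2],1))
a,_=imaging.read_camera("side")
cv2.imwrite("pics/f.png",np.hstack([cv2.resize(p,(400,300)),cv2.resize(a[80:270,130:400],(400,300))]))
E
```

```text
time: 19.13
tcp_pos: [0.4208, -0.2283, 0.3116]
t 19.1333 tcp [ 0.4208 -0.2283  0.3116] cab [-0.2327 -0.2154] Fcab [0.66 0.5 ] Fz -0.34 w 0.0007 [-36.6   4.5  81.8  -0.2  93.6 -28.7]
door 1026 [-0.0005  0.0045  0.01  ]
1454 [[-0.1053, -0.1656, 0.1899], [-0.1014, -0.1248, 0.2028], [-0.0953, -0.0868, 0.2052]] [ 0.9999933   0.00364641 -0.12052516  0.20205003]
[0.00176281 0.20418396]
```

View pics/f.png

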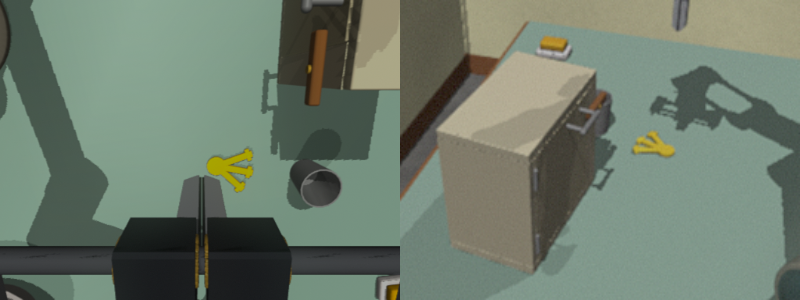

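The button lies level (317,67; slope 0.002), the door is shut, the keys and cup stand undisturbed, and the hand is clear. Handing in.

```bash
python3 -c "
from workcell import arm
print(arm.sign_off())"
```

```text
the job is handed in; nothing more can be done
None
```

The catch let go at about 9–10 N, below the 12 N it had to hold, so I pushed the door shut until it clicked again, turned the button level across its edge, and handed the job in with the hand clear and the basket, cup and keys not touched.

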